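Take the straightedge out of the half-open drawer

ROBOT

A 6-joint arm with a two-finger parallel gripper is mounted at the origin on the work surface. World frame = base frame: x ahead of the robot, y to its left, z up, the work surface at z = 0. Lengths are in m, angles in rad, forces in N, time in s.
With the tool pointing down it reaches from about 0.35 to 0.975 m from the base axis. Payload 4.9 kg.
Tool frame: the origin (TCP) lies between the finger pads; the fingertips stand 19 mm ahead of it and the grasp point (between the pads) is the TCP; z points along the fingers, y is the line along which they close (so a half turn about z gives the same grasp; the last joint's range is limited). The gripper opens to 85 mm and grips with 20 to 120 N. Pads are 22 mm wide; open, the fingers measure 114 mm over their backs; the gripper's body (76 mm by 85 mm) begins 54 mm behind the grasp point. The pads swing forward as they close: fully open they stand 13 mm farther back than shut.
Start: joints at [0.996, 0.053, 1.613, -0, 1.476, -0.119], TCP at [0.275, 0.561, 0.25] pointing down, gripper open.
Joint ranges: [-3.01, 3.01], [-1.01, 2.22], [0.06, 2.58], [-1.02, 4.17], [0.09, 2.62], [-3.14, 3.14]. Speed limits (rad/s): [2.57, 2.57, 3.14, 3.14, 3.14, 3.14].

INTERFACE

Orientations are given as a rotation vector (axis times angle).
In Python, from station import ctrl gives the robot as it stands. The module is installed in compiled form; this text tells all that it offers.
- The arm moves only by the tool servo_tool, never from a script. Its argument "increments" is a list that holds one entry, the list of rows, each a list of 5 numbers: the finger opening in cm, from 0 to 8.54, then the shift along the tool's x, y, z in cm, then the turn about the tool's z in degrees. A call has 1 to 5 rows; each row is the pose to reach, as a shift and turn from the pose commanded when the call began, along the tool's axes at that moment; what a row does not reach only later rows make up. A row lasts 1/10 s, in which the tool goes at most 50 mm and 8.59 degrees, less where a joint would pass 70% of its speed; a pose out of reach is approached as far as the arm can. A call with a gripper value outside its range is refused whole. The fingers move at their own pace and stop on an object; "newtons" is the grip in N (left out, the last holds). Time passes only in rows, so rows that repeat a pose let the fingers close. It gives the time, the measured TCP pose, the force, the opening and the grip force at its end, in the units of the state.
- ctrl.get_obs(): the state, without advancing time (a new reading comes with each control period).
- ctrl.get_image(name): name is "side" or "top" or "wrist"; returns a dict with "img" (400x640x3 uint8, red, green, blue), "fx", "fy", "cx", "cy" (pixels), "rvec" (rotation vector, rad) and "tvec" (3), from world to camera coordinates, as OpenCV has them; the wrist camera has in their place "mount" (4x4, takes a point from camera to tool coordinates, whose origin is the TCP and whose axes are the flange's). Camera axes: x right, y down, z forward; pixel columns grow to the right and rows downward; lengths in m; the calibration is good to about 2 mm. A picture is of the moment at which its call begins: read the wrist's pose just before it. There is no depth.
- ctrl.finish_job(): hands the job in; it is judged then, once.
The state is a dict: "t": time; "q": joint angles; "dq": joint speeds; "effort": joint torques, N m; "tool_pos": TCP position; "tool_rot": TCP orientation; "contact_force": force on the tool from outside, world axes, zero at the start; "wrist_torque": the same for the moment, N m; "opening": finger opening in m; "grip_force": force on a finger pad.
Only numpy, scipy, OpenCV 4.12 (cv2) and the standard library are available. Lean on these libraries where they do the work, as an engineer would, in place of code of your own. Each camera call takes 0.05 s, during which the arm holds its last target. There are 200 camera calls.

TASK

A flat brush has been left lying across the half-open top drawer: lay it gently in a pair of facing notches of the wooden brush rest and let go of it. Then draw the long wooden straightedge out of the drawer, tilting it out through the gap between the drawer front and the unit's top without levering it hard against the unit, and finish holding it in the gripper, still, with its whole length higher than the top of the drawer unit and clear of it. Leave the brush on its rest and everything else on the table and on the unit where it is.

Things in the scene. Friction and masses are not known exactly. Their poses are not given: they have to be found in the camera images.
- unit: Light wood drawer unit, fixed, 240 wide (y), 360 deep (x), 142 high. Origin: middle of the lower edge of its front face, on the table; x runs into the unit, away from the robot. Top board 12 thick, underside at z = 130 mm; it begins at x = 0. The lower drawer is shut and fixed.
- drawer (a joint): Top drawer: 0 shut, grows as it slides out (unit's -x) to its stop at 0.19 m; starts 0.17 to 0.19 m out, moves stiffly (4 N). In the unit's frame: inner floor z = 80 mm, side wall tops z = 116 mm, front panel 16 thick, its inner face at x = -(joint value). Inside 330 long, 200 wide; walls 8 thick. Open above only from the panel to x = 0; the rest lies under the top board, 50 mm high inside.
- drawer_front (a point): Middle of the upper inner edge of the drawer's front panel, z = 126 mm; the panel is 236 wide. A knob sticks out 16 mm from the panel's outer face.
- straightedge: Dark wooden straightedge 280 long (x), 28 wide (y), 12 thick, black groove and brass line on top; about 70 g. Origin: centre of its underside. It lies flat on the drawer's floor, lengthwise, -x end towards the robot, 10 to 40 mm behind the front panel; nearly half of it is hidden under the unit's top.
- edge_near (a point): Middle of the straightedge's near end face (its x = -140 mm, 6 mm above its underside).
- edge_far (a point): Middle of the straightedge's far end face (its x = +140 mm, 6 mm above its underside), at the start under the unit's top.
- brush: Flat brush 250 long lying flat across the drawer, on its side walls; about 35 g. Origin: underside, mid length, near its balance point; x towards the bristles, z up. Blue flat-sided handle 12 wide, 9 thick from x = -125 to +55 mm, then steel ferrule 24 wide to +90 and dark bristles 28 wide to +125. Underside flat throughout.
- brush_rest: Wooden brush rest, fixed. Origin: centre of its base on the table. Base 104 (x) x 106 (y) x 10; two combs 10 thick stand at x = -35 and +35 mm, 60 high, each with three notches 22 wide, 12 deep at y = -30, 0, +30 mm (floors at z = 48 mm). The brush's handle lies along x in two facing notches, bristles either way, its origin midway between the combs.
- pan: Black round shallow pan, 170 across, 18 high, with two pink cards in it; bystander. Origin: centre of its underside.
- green_box: Open green card box 160 x 120 x 65 high; bystander. Origin: centre of its underside.
- glue_jar: Jar with white cap, 60 across, 85 high; bystander. Origin: centre of its underside.
- cards: Stack of pink cards 90 x 60 x 20 high; bystander. Origin: centre of its underside.
- tape: Yellow roll of tape lying flat on top of the unit, 84 across, 18 high; bystander. Origin: centre of its underside.

How it is judged:
By the outcome, as a careful person would: the job done as asked, in the order asked, and still so for the second after the job is handed in, while the arm keeps its last pose, push and grip.
It also fails if it takes over 54 s, if anything falls off the work surface, if the arm or the gripper's body presses on something with over 40 N, if the wrist force passes 120 N, or if a joint passes its speed limit or range.

## Working session

There is one attempt and no reset: what is moved stays moved. The work goes in short steps, Python scripts to look and compute and a tool call to move; the robot and the scene stay as the last step left them, time stands still between calls to the robot, and variables do not carry over. Pictures are saved under pics/ and viewed, at most 10 in all, crops included, and the job is handed in when it is done.

Besides the shell and the picture viewer there is one more tool, called as name(argument=value, ...), one argument or row to a line, values as JSON. servo_tool: Moves the arm, as the interface text tells. Its arguments: {"type":"object","properties":{"increments":{"type":"array"},"newtons":{"type":"number"}},"required":["increments"]}

```bash
mkdir -p pics; cat > h.py <<'E'
import numpy as np, cv2
from scipy.spatial.transform import Rotation as R
from station import ctrl
def grab(name):
    o=ctrl.get_obs(); d=ctrl.get_image(name)
    if name=="wrist":
        T=np.eye(4);T[:3,:3]=R.from_rotvec(o["tool_rot"]).as_matrix();T[:3,3]=o["tool_pos"]
        M=T@np.array(d["mount"]); d["Rc"]=M[:3,:3]; d["C"]=M[:3,3]
    else:
        Rm=R.from_rotvec(np.array(d["rvec"]).ravel()).as_matrix(); d["Rc"]=Rm.T; d["C"]=-Rm.T@np.array(d["tvec"]).ravel()
    return d
def ray(d,u,v,z):
    r=d["Rc"]@np.array([(u-d["cx"])/d["fx"],(v-d["cy"])/d["fy"],1]); return d["C"]+r*(z-d["C"][2])/r[2]
def proj(d,p):
    c=d["Rc"].T@(np.array(p)-d["C"]); return np.array([d["fx"]*c[0]/c[2]+d["cx"],d["fy"]*c[1]/c[2]+d["cy"]])
def save(d,n): cv2.imwrite("pics/"+n,d["img"][:,:,::-1])
E
python3 - <<'E'
from h import *
import pickle
for n in ("top","side"):
    d=grab(n); save(d,n+"0.png"); pickle.dump(d,open(n+"0.pkl","wb")); print(n,d["C"],d["Rc"].tolist(),d["fx"])
E
```

```text
top [ 0.48209268 -0.027028    1.34668138] [[-0.02881184044194484, -0.9938263922636562, 0.10714000135595358], [-0.999112694509828, 0.0319263745603895, 0.02746871450835381], [-0.030719725253648404, -0.10625351122497337, -0.9938644222592463]] 374.5004524987655
side [-0.1250759  -0.97044804  0.93182807] [[0.8098916146801528, -0.3322402132763347, 0.4834170178560854], [-0.5865531960076782, -0.46651669611265156, 0.6620555267508266], [0.00556064060638084, -0.8197430163961337, -0.5727045192294321]] 441.52169041851596
```

View pics/top0.png

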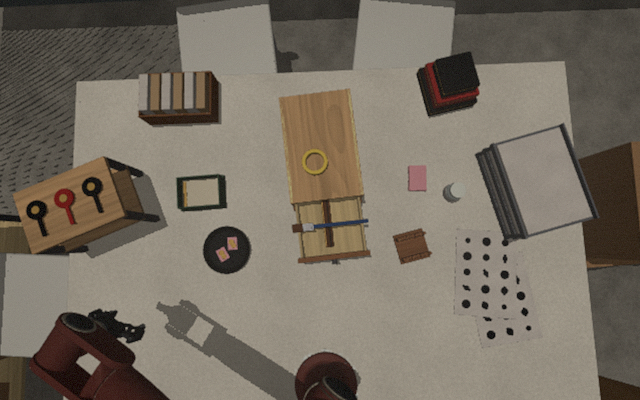

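View pics/side0.png

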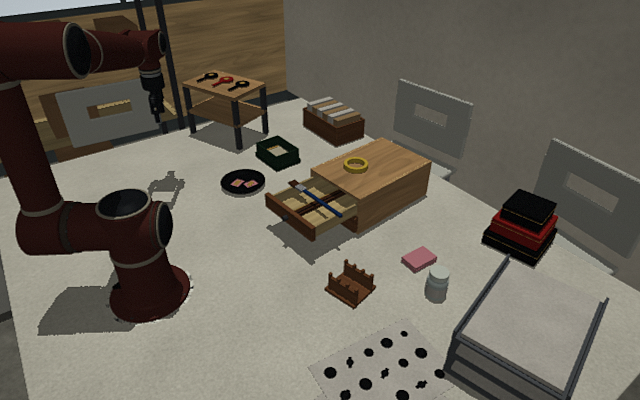

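The top view shows the unit's front edge at about v=200, the brush across the drawer from (293,228) to (368,222), and the rest at (411,246). I'll zoom in on that area.

```bash
python3 - <<'E'
from h import *
import pickle
d=pickle.load(open("top0.pkl","rb")); im=d["img"]
c=im[180:280,285:445]; cv2.imwrite("pics/crop0.png",cv2.resize(c,None,fx=5,fy=5,interpolation=cv2.INTER_CUBIC)[:,:,::-1])
hsv=cv2.cvtColor(im,cv2.COLOR_RGB2HSV)
m=cv2.inRange(hsv,(100,90,30),(125,255,255)); m[:, :285]=0; m[:,400:]=0; m[:190]=0; m[280:]=0
v,u=np.nonzero(m); print("blue",len(u),u.min(),u.max()); p=np.array([ray(d,a,b,.125)[:2] for a,b in zip(u,v)])
vx,vy,cx,cy=cv2.fitLine(p.astype(np.float32),2,0,.01,.01).ravel(); t=(p-[cx,cy])@[vx,vy]
print(cx,cy,vx,vy,[cx,cy]+np.outer([t.min(),t.max()],[vx,vy]))
E
```

```text
blue 131 314 367
0.54165345 -0.06504661 0.0753882 -0.99715424 [[ 0.53527517  0.01931848]
 [ 0.54838334 -0.1540623 ]]
```

View pics/crop0.png

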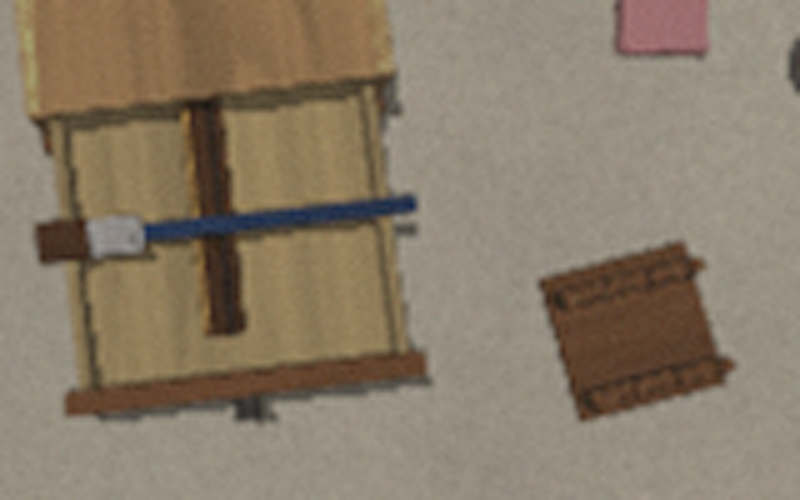

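The crop shows the brush with its bristles toward +y. The straightedge's near end is at crop (225,333). The rest's combs are stacked along the image vertical, at crop (628,283) and (658,388).

```bash
cat >> h.py <<'E'
def to(p,ydir=None):
    "tool-frame shift (cm) and z turn (deg) to world p with closing axis along world angle ydir (deg)"
    o=ctrl.get_obs(); M=R.from_rotvec(o["tool_rot"]).as_matrix()
    s=M.T@(np.array(p)-o["tool_pos"])*100
    ya=np.degrees(np.arctan2(M[1,1],M[0,1])); turn=None
    if ydir is not None: turn=-((ydir-ya+90)%180-90)   # tool z is down
    print("t",round(o["t"],2),"pos",np.round(o["tool_pos"],4),"yang",round(ya,1),"q6",round(o["q"][5],2),"tilt",np.round(M[:,2],3),"| shift cm",np.round(s,2),"turn",turn, "F",np.round(o["contact_force"],1),"open",round(o["opening"],4),"grip",o["grip_force"])
E
python3 - <<'E'
from h import *
import pickle
d=pickle.load(open("top0.pkl","rb"))
def P(a,b,z): return np.round(ray(d,285+a/5,180+b/5,z),4)
for n,a,b,z in [("unit front L top",30,118,.142),("unit front R top",393,74,.142),("panel L top",66,397,.126),("panel R top",426,358,.126),("edge near",226,333,.092),("edge at front",206,106,.092),("rest bL",580,420,.0),("rest tL",540,282,.01),("rest tR",685,243,.06),("combN L",585,395,.06),("combN R",732,366,.06),("combF L",553,295,.06),("combF R",702,264,.06)]: print(n,P(a,b,z))
to([.539,-.032,.30],-4.3)
E
```

```text
unit front L top [0.6093 0.0909 0.142 ]
unit front R top [ 0.6303 -0.1448  0.142 ]
panel L top [0.429 0.073 0.126]
panel R top [ 0.4475 -0.1598  0.126 ]
edge near [ 0.4667 -0.0317  0.092 ]
edge at front [ 0.6189 -0.0232  0.092 ]
rest bL [ 0.3975 -0.2799  0.    ]
rest tL [ 0.4952 -0.255   0.01  ]
rest tR [ 0.5182 -0.3458  0.06  ]
combN L [ 0.4178 -0.2728  0.06  ]
combN R [ 0.4345 -0.3724  0.06  ]
combF L [ 0.4856 -0.2548  0.06  ]
combF R [ 0.5036 -0.3564  0.06  ]
t 0.1 pos [0.2748 0.5607 0.2492] yang 63.9 q6 -0.12 tilt [-0.001 -0.002 -1.   ] | shift cm [-49.81 -41.6   -5.02] turn 68.18526702887179 F [-0.4  0.4 -0.4] open 0.0855 grip 0.0
```

servo_tool(
  increments=[
    [[6,-3.6,-3.0,-0.4,0],[6,-7.2,-6.0,-0.8,0],[6,-10.8,-9.0,-1.2,0],[6,-14.4,-12.0,-1.6,0],[6,-18,-15,-2,0]],
  ],
)

```text
t: 0.6
tool_pos: [0.3708, 0.3455, 0.2699]
tool_rot: [-0.709, -3.06, 0.001]
contact_force: [1.5, -0.2, -0.3]
opening: 0.0598
grip_force: 0.0
```

servo_tool(
  increments=[
    [[6,-3.6,-3.0,-0.4,0],[6,-7.2,-6.0,-0.8,0],[6,-10.8,-9.0,-1.2,0],[6,-14.4,-12.0,-1.6,0],[6,-18,-15,-2,0]],
  ],
)

```text
t: 1.1
tool_pos: [0.4664, 0.1315, 0.2901]
tool_rot: [-0.71, -3.06, -0.0]
contact_force: [1.0, 0.3, -0.0]
opening: 0.0598
grip_force: 0.0
```

servo_tool(
  increments=[
    [[6,-3.0,-2.5,-0.2,8],[6,-6,-5,-0.4,16],[6,-9,-7.5,-0.6,24],[6,-11.8,-9.8,-0.8,32],[6,-13.8,-11.6,-1,40]],
  ],
)

```text
t: 1.6
tool_pos: [0.5395, -0.0336, 0.2997]
tool_rot: [-1.723, -2.626, 0.001]
contact_force: [0.3, 1.3, -0.3]
opening: 0.06
grip_force: 0.0
```

servo_tool(
  increments=[
    [[6,0,0,0,8],[6,0,0,0,16],[6,0,0,0,24],[6,0,0,0,28],[6,0,0,0,28]],
  ],
)

```text
t: 2.1
tool_pos: [0.5389, -0.0316, 0.2997]
tool_rot: [-2.299, -2.14, 0.001]
contact_force: [0.6, -0.5, -0.4]
opening: 0.0598
grip_force: 0.0
```

```bash
python3 - <<'E'
from h import *
import pickle
to([.539,-.032,.123],-4.3)
d=grab("wrist"); save(d,"w1.png"); pickle.dump(d,open("w1.pkl","wb")); print(d["C"],d["Rc"].round(2).tolist(),d["fx"])
im=d["img"]; hsv=cv2.cvtColor(im,cv2.COLOR_RGB2HSV); m=cv2.inRange(hsv,(100,90,30),(125,255,255))
n,l,s,c=cv2.connectedComponentsWithStats(m); k=1+s[1:,4].argmax(); print(s[k],c[k])
v,u=np.nonzero(l==k)
for z in (.125,):
    p=np.array([ray(d,a,b,z)[:2] for a,b in zip(u,v)]); (c,wh,a)=cv2.minAreaRect((p*1000).astype(np.float32)); print(c,wh,a)
E
```

```text
t 2.1 pos [ 0.5389 -0.0316  0.2997] yang -4.1 q6 -0.12 tilt [-0.001  0.    -1.   ] | shift cm [-0.04  0.03 17.67] turn 0.18711554596009705 F [ 0.6 -0.5 -0.4] open 0.0598 grip 0.0
[0.54512965 0.05296454 0.42258187] [[1.0, -0.07, -0.02], [-0.07, -0.94, -0.33], [-0.0, 0.33, -0.94]] 332.3799739997553
[ 307  119   36  171 1849] [324.80043267 200.46403461]
(542.481201171875, -66.14224243164062) (12.222987174987793, 176.43565368652344) 3.979842185974121
```

View pics/w1.png

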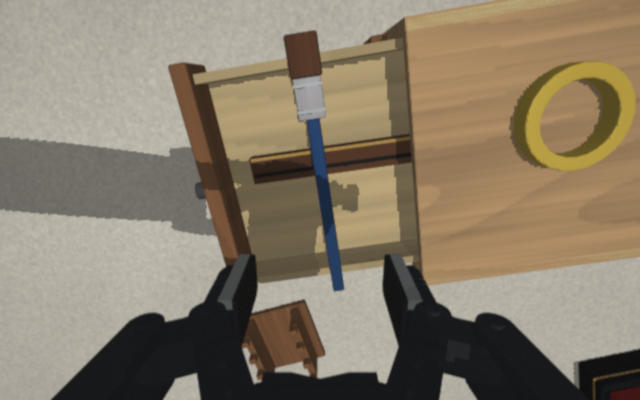

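The wrist view confirms the brush, with its handle from (315,120) to (338,290). The straightedge crosses beneath it, and the rest is at about (287,340). I'll descend and grip.

servo_tool(
  increments=[
    [[5,0.1,0.1,4.5,0],[4.5,0.1,0.1,9,0],[4,0.1,0.1,13.5,0],[4,0.1,0.1,16.5,0],[4,0.1,0.1,17.7,0]],
  ],
)

```text
t: 2.65
tool_pos: [0.5375, -0.03, 0.1189]
tool_rot: [-2.294, -2.138, 0.007]
contact_force: [-0.3, 0.6, 0.0]
opening: 0.0399
grip_force: 0.0
```

servo_tool(
  increments=[
    [[4,0,0,0,0],[2,0,0,0,0],[0.5,0,0,0,0],[0.5,0,0,0,0],[0.5,0,0,0,0]],
  ],
  newtons=25,
)

```text
t: 3.15
tool_pos: [0.542, -0.031, 0.1261]
tool_rot: [2.297, 2.138, 0.005]
contact_force: [-0.5, 0.8, 5.7]
opening: 0.0113
grip_force: 29.9
```

servo_tool(
  increments=[
    [[0.5,0,0,-1,0],[0.5,0,0,-3,0],[0.5,0,0,-6,0],[0.5,0,0,-10,0],[0.5,0,0,-13,0]],
  ],
)

```text
t: 3.65
tool_pos: [0.5403, -0.0307, 0.2562]
tool_rot: [2.299, 2.139, 0.002]
contact_force: [1.8, -0.2, -0.3]
opening: 0.0117
grip_force: 29.1
```

```bash
python3 - <<'E'
from h import *
to([.4604,-.3141,.2],-80)
d=grab("top");im=d["img"]; hsv=cv2.cvtColor(im,cv2.COLOR_RGB2HSV); m=cv2.inRange(hsv,(100,90,30),(125,255,255));m[:, :285]=0; m[:,400:]=0; m[:190]=0; m[280:]=0
print((m>0).sum())
E
```

```text
t 3.65 pos [ 0.5403 -0.0307  0.2562] yang -4.1 q6 -0.12 tilt [ 0.002 -0.    -1.   ] | shift cm [-28.84  -5.95   5.61] turn 75.89020053295472 F [ 1.8 -0.2 -0.3] open 0.0117 grip 29.085856676101685
33
```

servo_tool(
  increments=[
    [[0.5,-3,-0.6,0,0],[0.5,-7.5,-1.5,0.5,0],[0.5,-12,-2.5,1,0],[0.5,-16.5,-3.4,1.5,0],[0.5,-21,-4.3,2,0]],
  ],
)

```text
t: 4.2
tool_pos: [0.4814, -0.2384, 0.2335]
tool_rot: [2.299, 2.14, 0.0]
contact_force: [1.0, -0.1, -1.2]
opening: 0.011
grip_force: 29.1
```

servo_tool(
  increments=[
    [[0.5,-3,-0.6,0,8],[0.5,-5,-1,0,16],[0.5,-7,-1.5,0.2,24],[0.5,-7.8,-1.6,0.5,32],[0.5,-7.8,-1.6,0.5,40]],
  ],
)

```text
t: 4.7
tool_pos: [0.4598, -0.3146, 0.2279]
tool_rot: [-2.897, -1.213, 0.001]
contact_force: [-0.8, 0.0, -0.2]
opening: 0.0115
grip_force: 29.1
```

servo_tool(
  increments=[
    [[0.5,0,0,0,8],[0.5,0,0,0,16],[0.5,0,0,0,24],[0.5,0,0,0,32],[0.5,0,0,0,36]],
  ],
)

```text
t: 5.2
tool_pos: [0.4605, -0.3135, 0.2284]
tool_rot: [-3.13, -0.264, 0.001]
contact_force: [0.8, -0.2, 0.1]
opening: 0.0113
grip_force: 29.1
```

servo_tool(
  increments=[
    [[0.5,0,0,0,0]],
  ],
)

```text
t: 5.3
tool_pos: [0.4605, -0.3135, 0.2284]
tool_rot: [-3.13, -0.271, 0.0]
contact_force: [-0.3, 0.1, 0.1]
opening: 0.0112
grip_force: 29.1
```

```bash
python3 - <<'E'
from h import *
import pickle
to([.4604,-.3141,.2],-80)
d=grab("wrist"); pickle.dump(d,open("w2.pkl","wb")); save(d,"w2.png")
for y in (-30,0,30):
  print([proj(d,[.4604+.986*x-.165*y/1000,-.3141+.165*x+.986*y/1000,.06]).round(0) for x in(-.035,.035)])
E
```

```text
t 5.3 pos [ 0.4605 -0.3135  0.2284] yang -80.1 q6 0.67 tilt [-0.  0. -1.] | shift cm [-0.02  0.06  2.84] turn -0.09978840666865096 F [-0.3  0.1  0.1] open 0.0112 grip 29.079192280769348
[array([352., 215.]), array([355., 142.])]
[array([320., 215.]), array([321., 141.])]
[array([288., 215.]), array([286., 141.])]
```

View pics/w2.png

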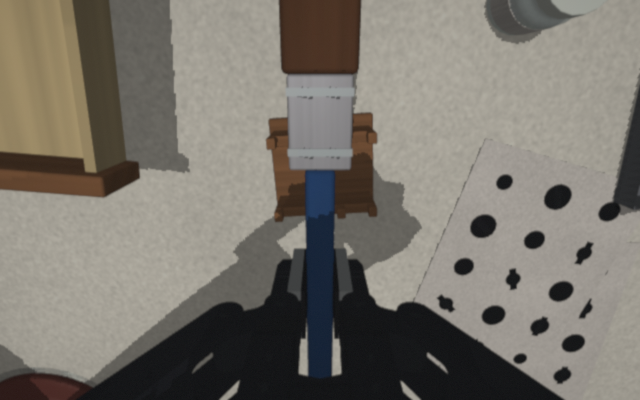

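```bash
python3 - <<'E'
from h import *
import pickle
d=pickle.load(open("w2.pkl","rb")); c=d["img"][100:230,250:400]
c=np.clip(c.astype(int)*3//2,0,255).astype(np.uint8)
cv2.imwrite("pics/c2.png",cv2.resize(c,None,fx=4.5,fy=4.5,interpolation=cv2.INTER_CUBIC)[:,:,::-1])
E
```

```text
(no output)
```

View pics/c2.png

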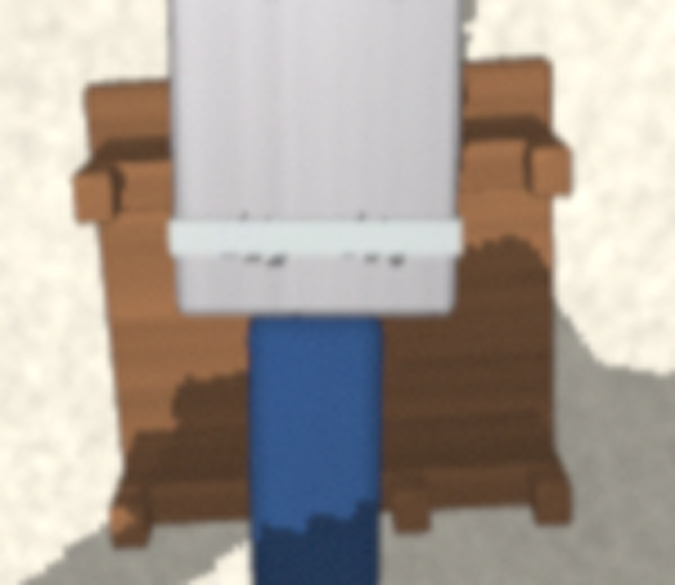

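```bash
python3 - <<'E'
from h import *
import pickle
d=pickle.load(open("w2.pkl","rb"))
f=lambda x,y:ray(d,250+x/4.5,100+y/4.5,.06)
nl,nr,fl,fr=f(112,522),f(571,502),f(75,195),f(572,170)
print(nl,nr,fl,fr,np.linalg.norm(nl-nr),np.linalg.norm(fl-fr))
n,fa=(nl+nr)/2,(fl+fr)/2; a=fa-n; print(n,fa,np.linalg.norm(a),np.degrees(np.arctan2(a[1],a[0])),np.degrees(np.arctan2(*( (nl-nr)[[0,1]]*[-1,1]))),np.degrees(np.arctan2(*( (fl-fr)[[0,1]]*[-1,1]))))
print((n+fa)/2)
# brush handle axis dir
im=d["img"];hsv=cv2.cvtColor(im,cv2.COLOR_RGB2HSV); m=cv2.inRange(hsv,(100,90,30),(125,255,255)); m[250:]=0
v,u=np.nonzero(m); p=np.array([ray(d,a,b,.2325)[:2] for a,b in zip(u,v)]); vx,vy,cx,cy=cv2.fitLine((p*1000).astype(np.float32),2,0,.01,.01).ravel(); print(cx,cy,np.degrees(np.arctan2(vy,vx)))
c=((n+fa)/2); to([c[0],c[1],.054],-80)
E
```

```text
[ 0.41771177 -0.27804576  0.06      ] [ 0.43883869 -0.37214342  0.06      ] [ 0.48497275 -0.26201526  0.06      ] [ 0.50649297 -0.35647472  0.06      ] 0.09644022868282211 0.0968798654775374
[ 0.42827523 -0.32509459  0.06      ] [ 0.49573286 -0.30924499  0.06      ] 0.06929460037191185 13.222180368071081 12.654269758829065 12.834349327658186
[ 0.46200405 -0.31716979  0.06      ]
498.2036 -307.03378 9.6483345
t 5.35 pos [ 0.4606 -0.3135  0.2284] yang -80.0 q6 0.67 tilt [-0.  0. -1.] | shift cm [ 0.08  0.39 17.44] turn -0.022114035681951805 F [-0.3 -0.3 -0.8] open 0.0113 grip 29.079366624355316
```

The crop shows the rest's comb prongs. The near comb's outer prongs are at crop x=112 to 571 and the far comb's at 75 to 572, so the rest is turned 13° with its centre at (0.462,-0.317).

servo_tool(
  increments=[
    [[0.5,0.1,0.4,4,-3.3],[0.5,0.1,0.4,8,-3.3],[0.5,0.1,0.4,12,-3.3],[0.5,0.1,0.4,15,-3.3],[0.5,0.1,0.4,15.5,-3.3]],
  ],
)

```text
t: 5.85
tool_pos: [0.4597, -0.315, 0.0686]
tool_rot: [-3.114, -0.362, 0.01]
contact_force: [-0.6, 0.4, -0.6]
opening: 0.0114
grip_force: 29.1
```

servo_tool(
  increments=[
    [[0.5,0,0,0.3,0],[0.5,0,0,0.6,0],[0.5,0,0,0.8,0],[0.5,0,0,0.9,0]],
  ],
)

```text
t: 6.25
tool_pos: [0.4632, -0.3181, 0.0659]
tool_rot: [3.119, 0.361, 0.003]
contact_force: [0.1, -0.1, -0.5]
opening: 0.011
grip_force: 29.1
```

```bash
python3 - <<'E'
from h import *
to([.462,-.3172,.0565],-77)
d=grab("side");im=d["img"][235:320,310:420]
cv2.imwrite("pics/s3.png",cv2.resize(im,None,fx=6,fy=6,interpolation=cv2.INTER_CUBIC)[:,:,::-1])
E
```

```text
t 6.25 pos [ 0.4632 -0.3181  0.0659] yang -76.8 q6 0.61 tilt [ 0.002 -0.002 -1.   ] | shift cm [-0.1  -0.12  0.94] turn 0.19611449308102635 F [ 0.1 -0.1 -0.5] open 0.011 grip 29.068068265914917
```

View pics/s3.png

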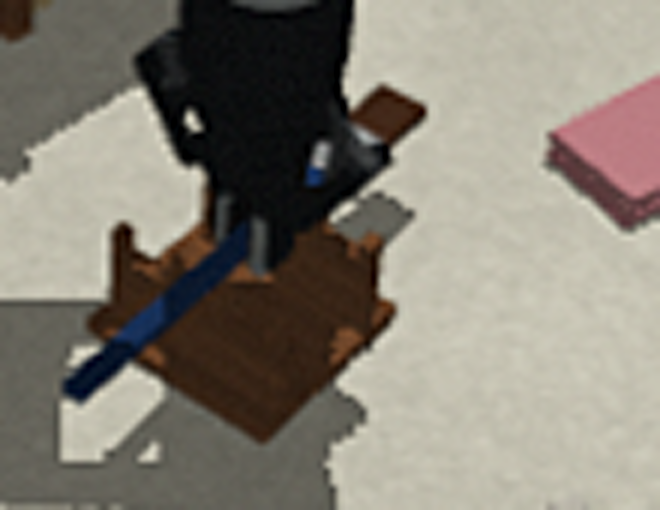

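The side view shows the brush above the middle notch pair and lined up with it. I'll lower it the rest of the way.

servo_tool(
  increments=[
    [[0.5,0,0,0.2,0],[0.5,0,0,0.4,0],[0.5,0,0,0.6,0],[0.5,0,0,0.6,0]],
  ],
)

```text
t: 6.7
tool_pos: [0.4624, -0.3175, 0.0583]
tool_rot: [3.121, 0.361, -0.0]
contact_force: [0.2, -1.0, -0.4]
opening: 0.0113
grip_force: 29.1
```

servo_tool(
  increments=[
    [[0.5,0,0,0.1,0],[0.5,0,0,0.2,0],[0.5,0,0,0.2,0]],
  ],
)

```text
t: 7.0
tool_pos: [0.4625, -0.3176, 0.0581]
tool_rot: [-3.12, -0.361, 0.001]
contact_force: [-5.4, 3.1, 10.7]
opening: 0.0111
grip_force: 30.4
```

servo_tool(
  increments=[
    [[0.5,0,0,-0.1,0],[0.5,0,0,-0.15,0],[1.5,0,0,-0.15,0],[2.5,0,0,-0.15,0],[3.5,0,0,-0.15,0]],
  ],
)

```text
t: 7.5
tool_pos: [0.4622, -0.3173, 0.0574]
tool_rot: [-3.12, -0.361, 0.001]
contact_force: [0.4, -0.1, 0.7]
opening: 0.0347
grip_force: 0.0
```

servo_tool(
  increments=[
    [[3.5,0,0,0,0],[3.5,0,0,-1,0],[3.5,0,0,-4,0],[3.5,0,0,-8,0],[3.5,0,0,-12,0]],
  ],
)

```text
t: 8.0
tool_pos: [0.462, -0.3171, 0.1793]
tool_rot: [-3.12, -0.361, 0.001]
contact_force: [0.9, -0.7, -0.4]
opening: 0.0351
grip_force: 0.0
```

servo_tool(
  increments=[
    [[3.5,0,0,-4,0],[3.5,0,0,-8,0],[3.5,0,0,-12,0],[3.5,0,0,-12,0]],
  ],
)

```text
t: 8.4
tool_pos: [0.4645, -0.3192, 0.307]
tool_rot: [3.11, 0.36, 0.015]
contact_force: [0.6, -0.5, 1.0]
opening: 0.035
grip_force: 0.0
```

```bash
python3 - <<'E'
from h import *
import pickle
to([.488,-.03,.26],95)
d=grab("wrist");im=d["img"][60:310,160:480]
pickle.dump(d,open("w4.pkl","wb"))
a=cv2.resize(im,(400,312))
s=grab("side");b=cv2.resize(s["img"][190:310,260:400],(400,343))[:312]
cv2.imwrite("pics/s4.png",np.hstack([a,b])[:,:,::-1])
E
```

```text
t 8.4 pos [ 0.4645 -0.3192  0.307 ] yang -76.8 q6 0.61 tilt [ 0.01  -0.009 -1.   ] | shift cm [  8.85 -27.68   4.45] turn 8.18703804519447 F [ 0.6 -0.5  1. ] open 0.035 grip 0.0
```

View pics/s4.png

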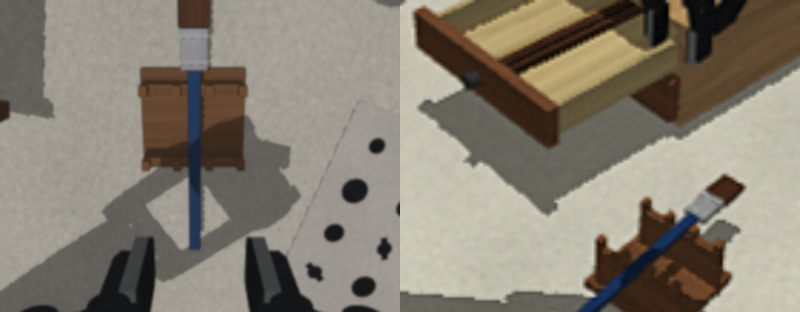

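The wrist and side views show the brush resting in the middle notch pair with the gripper clear. Next is the straightedge.

servo_tool(
  increments=[
    [[5,1.4,-4.6,0,0],[5,2.8,-9.2,0,0],[5,4.2,-13.8,0,0],[5,5.6,-18.4,0,0],[5,7,-22.5,0,0]],
  ],
)

```text
t: 9.0
tool_pos: [0.478, -0.0801, 0.2957]
tool_rot: [-3.119, -0.361, 0.005]
contact_force: [0.5, -0.7, -0.2]
opening: 0.0503
grip_force: 0.0
```

servo_tool(
  increments=[
    [[5,0.9,-2.6,1,4],[5,1.8,-5.2,2,8],[5,1.8,-5.2,3,8],[5,1.8,-5.2,3,8]],
  ],
)

```text
t: 9.4
tool_pos: [0.4833, -0.0272, 0.2643]
tool_rot: [-3.137, -0.145, 0.009]
contact_force: [0.3, -0.4, -0.4]
opening: 0.0499
grip_force: 0.0
```

```bash
python3 - <<'E'
from h import *
import pickle
to([.489,-.0305,.2],-85)
d=grab("wrist"); save(d,"w5.png"); pickle.dump(d,open("w5.pkl","wb"))
E
```

```text
t 9.4 pos [ 0.4833 -0.0272  0.2643] yang -84.7 q6 1.27 tilt [-0.006  0.001 -1.   ] | shift cm [0.57 0.39 6.43] turn 0.3009385199377732 F [ 0.3 -0.4 -0.4] open 0.0499 grip 0.0
```

View pics/w5.png

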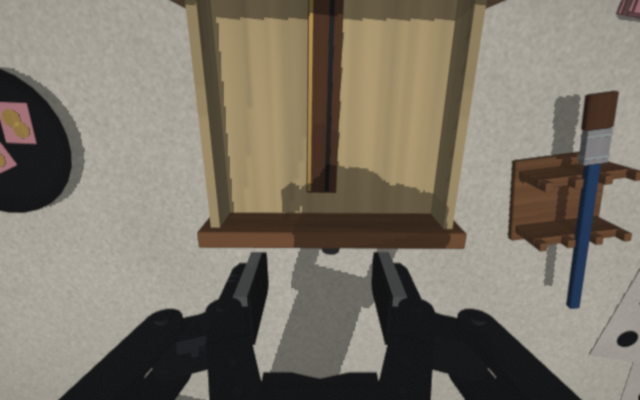

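Straightedge: its near end is at (325,191) and it runs up to about (326,5). The panel's inner top edge is near v=214, and the brush sits in the rest on the right.

```bash
python3 - <<'E'
from h import *
import pickle
d=pickle.load(open("w5.pkl","rb")); im=d["img"]
for v in (20,170): print(v,[tuple(x) for x in im[v,302:350:2].tolist()])
E0=ray(d,325,191,.092);
print("near",E0,"far",ray(d,327,20,.092),"L/R",ray(d,312,185,.092),ray(d,337,185,.092))
print("panel",ray(d,228,214,.126),ray(d,450,214,.126))
E
```

```text
20 [(138, 123, 92), (135, 120, 90), (126, 112, 83), (113, 92, 60), (174, 141, 80), (154, 123, 70), (77, 54, 38), (74, 51, 38), (74, 51, 37), (74, 50, 36), (76, 52, 37), (75, 52, 38), (73, 50, 36), (69, 48, 36), (40, 38, 37), (37, 37, 39), (57, 43, 35), (76, 51, 38), (76, 52, 37), (78, 53, 38), (94, 77, 56), (160, 141, 104), (166, 147, 109), (164, 146, 108)]
170 [(158, 140, 104), (157, 139, 103), (123, 107, 78), (146, 118, 68), (135, 110, 62), (71, 50, 35), (69, 47, 34), (70, 48, 35), (69, 47, 34), (68, 48, 35), (54, 38, 26), (39, 28, 23), (20, 20, 20), (22, 19, 19), (40, 29, 23), (44, 31, 23), (45, 31, 23), (60, 50, 37), (98, 87, 65), (101, 91, 68), (102, 91, 69), (101, 90, 68), (99, 88, 66), (98, 87, 66)]
near [ 0.47043689 -0.03328854  0.092     ] far [ 0.61262819 -0.02077982  0.092     ] L/R [ 0.47515638 -0.02068106  0.092     ] [ 0.47733372 -0.0438089   0.092     ]
panel [0.45355715 0.0482058  0.126     ] [ 0.47122917 -0.13917838  0.126     ]
```

```bash
python3 - <<'E'
from h import *
import pickle
d=pickle.load(open("w5.pkl","rb"))
a,b=ray(d,322,170,.092),ray(d,325.5,20,.092); w=(b-a)/np.linalg.norm(b-a); n=ray(d,323,191.5,.092)
yaw=np.degrees(np.arctan2(w[1],w[0])); g=n+w*.022; print(a,b,yaw,n,g,np.linalg.norm(ray(d,308,170,.092)-ray(d,336,170,.092)))
to([g[0],g[1],.103],yaw-90)
E
```

```text
[ 0.49034198 -0.02855718  0.092     ] [ 0.61251783 -0.01959786  0.092     ] 4.194071524961067 [ 0.46977042 -0.03147422  0.092     ] [ 0.49171151 -0.02986525  0.092     ] 0.025612984195900995
t 9.45 pos [ 0.4839 -0.0278  0.2657] yang -84.8 q6 1.27 tilt [-0.004  0.    -1.   ] | shift cm [ 0.83  0.28 16.26] turn 1.02964610967868 F [ 0.4 -0.3  0.7] open 0.05 grip 0.0
```

servo_tool(
  increments=[
    [[5,0.8,0.3,4,-1],[5,0.8,0.3,8,-1],[5,0.8,0.3,12,-1],[5,0.8,0.3,15,-1],[5,0.8,0.3,15.8,-1]],
  ],
)

```text
t: 9.95
tool_pos: [0.4903, -0.0306, 0.1057]
tool_rot: [-3.135, -0.167, 0.012]
contact_force: [-1.0, -0.4, 0.1]
opening: 0.0499
grip_force: 0.0
```

servo_tool(
  increments=[
    [[5,0,0,0,0],[5,0,0,0.3,0],[5,0,0,0.5,0],[5,0,0,0.5,0]],
  ],
)

```text
t: 10.35
tool_pos: [0.494, -0.0302, 0.1062]
tool_rot: [3.136, 0.169, 0.004]
contact_force: [0.2, 0.4, -0.2]
opening: 0.0501
grip_force: 0.0
```

```bash
python3 - <<'E'
from h import *
to([.4917,-.0299,.101],-85.8)
E
```

```text
t 10.35 pos [ 0.494  -0.0302  0.1062] yang -83.8 q6 1.25 tilt [ 0.002 -0.001 -1.   ] | shift cm [-0.23 -0.06  0.52] turn 1.9837080840310932 F [ 0.2  0.4 -0.2] open 0.0501 grip 0.0
```

servo_tool(
  increments=[
    [[5,-0.2,0,0.2,2],[4,-0.2,0,0.4,2],[3.4,-0.2,0,0.4,2]],
  ],
)

```text
t: 10.65
tool_pos: [0.4913, -0.0301, 0.1011]
tool_rot: [3.139, 0.116, 0.001]
contact_force: [-0.5, 0.0, 0.1]
opening: 0.0341
grip_force: 0.0
```

servo_tool(
  increments=[
    [[2.4,0,0,0,0],[2.4,0,0,0,0],[2.4,0,0,0,0],[2.4,0,0,0,0]],
  ],
  newtons=20,
)

```text
t: 11.05
tool_pos: [0.4915, -0.0302, 0.1012]
tool_rot: [3.139, 0.115, 0.001]
contact_force: [0.1, 0.5, 2.7]
opening: 0.0274
grip_force: 21.4
```

servo_tool(
  increments=[
    [[2.4,0,0,-0.4,0],[2.4,0,0,-0.8,0],[2.4,0,0,-1.2,0],[2.4,0,0,-1.6,0],[2.4,0,0,-1.6,0]],
  ],
)

```text
t: 11.55
tool_pos: [0.4916, -0.0302, 0.1176]
tool_rot: [3.139, 0.115, 0.002]
contact_force: [0.0, -0.6, 0.3]
opening: 0.0273
grip_force: 21.1
```

servo_tool(
  increments=[
    [[2.4,0,0,-0.4,0],[2.4,0,0,-0.8,0],[2.4,0,0,-0.8,0]],
  ],
)

```text
t: 11.85
tool_pos: [0.4916, -0.0302, 0.1256]
tool_rot: [3.139, 0.115, 0.002]
contact_force: [-0.5, -0.5, -0.8]
opening: 0.0277
grip_force: 21.1
```

```bash
python3 - <<'E'
from h import *
o=ctrl.get_obs(); print(o["wrist_torque"])
to([.4917,-.0299,.13],-85.8)
d=grab("wrist"); im=d["img"]
from h import *
g=im.astype(int)
for v in (30,100,150):
    row=g[v,280:370]; dark=np.nonzero(row.sum(1)<190)[0]; br=np.nonzero((row[:,0]-row[:,2]>55)&(row[:,0]>120))[0]; print(v,dark.min()+280 if len(dark) else 0,dark.max()+280 if len(dark) else 0,br+280)
save(d,"w6.png")
E
```

```text
[-0.06077073  0.01619032 -0.01752444]
t 11.85 pos [ 0.4916 -0.0302  0.1256] yang -85.8 q6 1.29 tilt [ 0.001 -0.    -1.   ] | shift cm [ 0.01 -0.03 -0.44] turn -0.013115275843517793 F [-0.5 -0.5 -0.8] open 0.0277 grip 21.084729731082916
30 297 338 [281 282 283 284 285 286 287 288 289 290 357 358 359 360 361 362 363 364
 365 366 367 368 369]
100 325 338 [280 284 285 286 287 288 289 290 291 292 355 356 357 358 359 360 361 362
 363 364 365 366 367 368 369]
150 325 338 [280 281 282 286 287 288 289 290 291 292 293 294 353 354 355 356 357 358
 359 360 361 362 363 364 365 366 367 368 369]
```

```bash
cat >> h.py <<'E'
def tiltest(d,rows=(20,50,80,110,140),show=True):
    g=d["img"].astype(int); out=[]
    for v in rows:
        r=g[v].sum(1); u=330
        # dark wood: sum<260 or so, brass left edge bright yellow; threshold from saturation/brightness
        s=r[230:430]; wood=s<235
        idx=np.nonzero(wood)[0]+230
        # contiguous run containing groove
        k=idx[np.argmin(abs(idx-328))]; l=k
        while wood[l-1-230]: l-=1
        q=k
        while wood[q+1-230]: q+=1
        wpx=(q-l+1)
        out.append((v,l,q,wpx))
    return out
E
python3 - <<'E'
from h import *
im=cv2.imread("pics/w6.png")[:,:,::-1]; print(tiltest({"img":im}))
for v in (30,120): print(v,im[v,282:366:3].sum(2) if 0 else [tuple(x) for x in im[v,279:366:3].tolist()])
d0=__import__("pickle").load(open("w5.pkl","rb")); print(tiltest(d0))
print(tiltest({"img":im},(160,180,200,220,240)))
E
```

```text
[(20, np.int64(291), np.int64(356), np.int64(66)), (50, np.int64(292), np.int64(354), np.int64(63)), (80, np.int64(293), np.int64(354), np.int64(62)), (110, np.int64(294), np.int64(352), np.int64(59)), (140, np.int64(294), np.int64(352), np.int64(59))]
30 [(124, 106, 80), (188, 152, 86), (207, 168, 95), (206, 168, 95), (93, 66, 46), (89, 60, 45), (87, 59, 42), (88, 60, 44), (89, 61, 44), (89, 60, 44), (89, 61, 44), (88, 61, 43), (89, 62, 45), (88, 60, 43), (88, 60, 44), (88, 60, 44), (42, 42, 43), (41, 42, 43), (41, 43, 44), (44, 42, 42), (89, 61, 44), (90, 61, 44), (91, 62, 45), (91, 63, 46), (92, 63, 46), (87, 60, 43), (182, 162, 120), (198, 177, 131), (195, 173, 129)]
120 [(174, 155, 115), (160, 141, 105), (144, 112, 67), (195, 159, 90), (194, 157, 89), (69, 50, 35), (89, 61, 44), (90, 62, 45), (90, 62, 45), (91, 63, 45), (91, 62, 45), (91, 61, 45), (90, 61, 45), (90, 61, 44), (88, 61, 44), (88, 60, 44), (41, 40, 40), (39, 40, 40), (37, 37, 40), (67, 51, 42), (91, 61, 45), (92, 63, 45), (92, 64, 46), (94, 65, 47), (92, 62, 45), (117, 103, 77), (201, 178, 132), (199, 177, 131), (197, 175, 129)]
[(20, np.int64(314), np.int64(342), np.int64(29)), (50, np.int64(313), np.int64(341), np.int64(29)), (80, np.int64(313), np.int64(340), np.int64(28)), (110, np.int64(312), np.int64(339), np.int64(28)), (140, np.int64(312), np.int64(337), np.int64(26))]
[(160, np.int64(296), np.int64(351), np.int64(56)), (180, np.int64(296), np.int64(351), np.int64(56)), (200, np.int64(297), np.int64(350), np.int64(54)), (220, np.int64(297), np.int64(351), np.int64(55)), (240, np.int64(296), np.int64(350), np.int64(55))]
```

Row-to-row width ratios match the earlier flat view, so the straightedge is still level in the grip. I'll raise it slowly against the board's edge so that it swivels in a 20 N grip, watching the force.

servo_tool(
  increments=[
    [[2.4,0,0,-0.4,0],[2.4,0,0,-0.8,0],[2.4,0,0,-1.0,0]],
  ],
)

```text
t: 12.2
tool_pos: [0.4914, -0.0302, 0.1354]
tool_rot: [3.139, 0.115, 0.001]
contact_force: [-0.4, -0.1, -0.6]
opening: 0.0277
grip_force: 21.1
```

servo_tool(
  increments=[
    [[2.4,0,0,-0.2,0],[2.4,0,0,-0.4,0],[2.4,0,0,-0.4,0]],
  ],
)

```text
t: 12.5
tool_pos: [0.4913, -0.0302, 0.1392]
tool_rot: [3.139, 0.115, 0.001]
contact_force: [-0.4, -0.7, -0.4]
opening: 0.0274
grip_force: 21.1
```

servo_tool(
  increments=[
    [[2.4,0,0,-0.2,0],[2.4,0,0,-0.4,0],[2.4,0,0,-0.4,0]],
  ],
)

```text
t: 12.8
tool_pos: [0.4911, -0.0301, 0.1429]
tool_rot: [-3.139, -0.115, 0.0]
contact_force: [-0.7, -0.6, -0.8]
opening: 0.0275
grip_force: 21.0
```

```bash
python3 - <<'E'
from h import *
o=ctrl.get_obs(); print(o["wrist_torque"]); to([.4917,-.0299,.13],-85.8)
d=grab("wrist"); print(tiltest(d,(5,20,50,80,110,140,180)))
E
```

```text
[0.04479653 0.14950884 0.0074363 ]
t 12.8 pos [ 0.4911 -0.0301  0.1429] yang -85.8 q6 1.29 tilt [-0.  0. -1.] | shift cm [ 0.07 -0.01  1.29] turn -0.01032015721293078 F [-0.7 -0.6 -0.8] open 0.0275 grip 20.99096953868866
[(5, np.int64(292), np.int64(356), np.int64(65)), (20, np.int64(293), np.int64(356), np.int64(64)), (50, np.int64(293), np.int64(354), np.int64(62)), (80, np.int64(294), np.int64(354), np.int64(61)), (110, np.int64(295), np.int64(353), np.int64(59)), (140, np.int64(296), np.int64(352), np.int64(57)), (180, np.int64(296), np.int64(351), np.int64(56))]
```

servo_tool(
  increments=[
    [[2.4,0,0,-0.2,0],[2.4,0,0,-0.4,0],[2.4,0,0,-0.6,0],[2.4,0,0,-0.6,0]],
  ],
)

```text
t: 13.25
tool_pos: [0.4913, -0.0302, 0.1492]
tool_rot: [3.139, 0.115, 0.001]
contact_force: [0.4, 0.4, -0.8]
opening: 0.0277
grip_force: 20.9
```

servo_tool(
  increments=[
    [[2.4,0,0,-0.2,0],[2.4,0,0,-0.4,0],[2.4,0,0,-0.6,0],[2.4,0,0,-0.6,0]],
  ],
)

```text
t: 13.65
tool_pos: [0.4913, -0.0302, 0.1552]
tool_rot: [3.139, 0.115, 0.001]
contact_force: [0.5, -0.2, -2.3]
opening: 0.0271
grip_force: 20.8
```

servo_tool(
  increments=[
    [[2.4,0,0,-0.2,0],[2.4,0,0,-0.4,0],[2.4,0,0,-0.6,0],[2.4,0,0,-0.6,0]],
  ],
)

```text
t: 14.05
tool_pos: [0.4912, -0.0302, 0.1612]
tool_rot: [3.139, 0.115, 0.0]
contact_force: [0.3, -0.0, -1.0]
opening: 0.0275
grip_force: 20.8
```

```bash
python3 - <<'E'
from h import *
o=ctrl.get_obs(); print(o["wrist_torque"]); to([.4917,-.0299,.13],-85.8)
d=grab("wrist"); print(tiltest(d,(5,20,50,80,110,140,180)))
pk=[proj(d,p) for p in ([.4917,-.0299,.166],)]; print(pk)
E
```

```text
[ 0.01459646  0.17480545 -0.05357452]
t 14.05 pos [ 0.4912 -0.0302  0.1612] yang -85.8 q6 1.29 tilt [ 0. -0. -1.] | shift cm [ 0.05 -0.02  3.12] turn -0.011020994317391342 F [ 0.3 -0.  -1. ] open 0.0275 grip 20.754750072956085
[(5, np.int64(296), np.int64(352), np.int64(57)), (20, np.int64(296), np.int64(353), np.int64(58)), (50, np.int64(297), np.int64(352), np.int64(56)), (80, np.int64(297), np.int64(352), np.int64(56)), (110, np.int64(298), np.int64(352), np.int64(55)), (140, np.int64(297), np.int64(351), np.int64(55)), (180, np.int64(298), np.int64(350), np.int64(53))]
[array([318.75461476, 294.15164398])]
```

It swivels with only 1–2 N on the board's edge, and the tilt is about 9–10°. Now I'll draw it out along its own axis.

servo_tool(
  increments=[
    [[2.4,-0.6,0,-0.1,0],[2.4,-1.4,0,-0.2,0],[2.4,-2.4,0,-0.3,0],[2.4,-3.2,0,-0.4,0],[2.4,-3.6,0,-0.4,0]],
  ],
)

```text
t: 14.6
tool_pos: [0.4544, -0.0328, 0.165]
tool_rot: [3.139, 0.114, 0.001]
contact_force: [0.2, 0.3, -1.2]
opening: 0.0273
grip_force: 20.8
```

servo_tool(
  increments=[
    [[2.4,-0.8,0,-0.1,0],[2.4,-1.7,0,-0.2,0],[2.4,-2.6,0,-0.3,0],[2.4,-3.5,0,-0.4,0],[2.4,-4,0,-0.5,0]],
  ],
)

```text
t: 15.1
tool_pos: [0.4145, -0.0357, 0.1698]
tool_rot: [3.139, 0.114, 0.0]
contact_force: [0.8, -0.2, -1.0]
opening: 0.0274
grip_force: 20.8
```

```bash
python3 - <<'E'
from h import *
import pickle
to([.356,-.04,.18],-85.8)
d=grab("wrist"); print(tiltest(d,(5,20,50,80,110,140,180)))
s=grab("side"); pickle.dump(s,open("s7.pkl","wb")); t=grab("top"); pickle.dump(t,open("t7.pkl","wb"))
a=cv2.resize(s["img"][130:260,240:400],(430,350)); b=cv2.resize(t["img"][180:300,280:390],(320,350))
cv2.imwrite("pics/s7.png",np.hstack([a,b])[:,:,::-1])
E
```

```text
t 15.1 pos [ 0.4145 -0.0357  0.1698] yang -85.8 q6 1.23 tilt [ 0. -0. -1.] | shift cm [-5.86  0.   -1.02] turn -0.023379744399861124 F [ 0.8 -0.2 -1. ] open 0.0274 grip 20.82493633031845Traceback (most recent call last):
  File "<stdin>", line 4, in <module>
  File "h.py", line 35, in tiltest
    while wood[q+1-230]: q+=1
          ~~~~^^^^^^^^^
IndexError: index 200 is out of bounds for axis 0 with size 200
```

servo_tool(
  increments=[
    [[2.4,-1,0,-0.1,0],[2.4,-2.2,0,-0.3,0],[2.4,-3.6,0,-0.5,0],[2.4,-5,0,-0.7,0],[2.4,-5.8,0,-0.8,0]],
  ],
)

```text
t: 15.65
tool_pos: [0.357, -0.04, 0.178]
tool_rot: [3.139, 0.114, 0.001]
contact_force: [0.4, -0.1, -0.3]
opening: 0.0275
grip_force: 20.8
```

```bash
python3 - <<'E'
from h import *
import pickle
to([.35,-.04,.18],-85.8)
d=grab("wrist"); pickle.dump(d,open("w7.pkl","wb")); save(d,"w7.png")
E
```

```text
t 15.65 pos [ 0.357 -0.04   0.178] yang -85.8 q6 1.18 tilt [ 0.001 -0.    -1.   ] | shift cm [-0.69 -0.05 -0.2 ] turn -0.025091795115670834 F [ 0.4 -0.1 -0.3] open 0.0275 grip 20.825366377830505
```

View pics/w7.png

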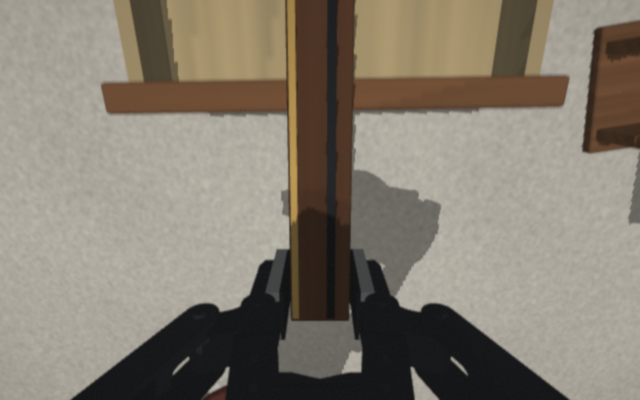

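The last view shows the straightedge passing over the panel, gripped at its end around (320,290). The top camera can now give me the far end.

```bash
python3 - <<'E'
from h import *
d=grab("top"); im=d["img"].astype(int)
for x in np.arange(.50,.68,.01):
    y=-.04+(x-.357)*.073
    z=.178-.021+.012-(x-.357)*.165
    u,v=proj(d,[x,y,z]); u,v=int(round(u)),int(round(v)); print(round(x,3),(u,v),im[v,u-6:u+7].sum(1).tolist())
E
```

```text
0.5 (329, 236) [326, 310, 295, 279, 143, 147, 164, 126, 127, 151, 162, 188, 256]
0.51 (329, 233) [335, 330, 269, 197, 152, 154, 157, 123, 140, 155, 190, 203, 301]
0.52 (329, 230) [325, 302, 251, 192, 153, 158, 132, 109, 131, 180, 212, 250, 308]
0.53 (328, 227) [324, 299, 297, 268, 146, 147, 150, 119, 111, 138, 164, 209, 299]
0.54 (328, 224) [321, 305, 241, 203, 149, 153, 150, 132, 126, 153, 185, 225, 328]
0.55 (328, 221) [324, 293, 248, 179, 142, 163, 142, 117, 137, 163, 198, 308, 380]
0.56 (327, 218) [325, 301, 284, 246, 143, 159, 156, 135, 113, 144, 168, 207, 302]
0.57 (327, 215) [331, 279, 262, 234, 146, 148, 142, 117, 123, 166, 183, 207, 303]
0.58 (327, 212) [329, 306, 238, 197, 147, 156, 150, 116, 113, 161, 206, 313, 371]
0.59 (326, 209) [321, 305, 295, 247, 155, 158, 149, 122, 115, 147, 155, 196, 292]
0.6 (326, 206) [329, 287, 242, 234, 146, 156, 150, 125, 117, 147, 214, 294, 330]
0.61 (326, 203) [194, 197, 213, 231, 228, 226, 225, 206, 242, 287, 338, 381, 376]
0.62 (325, 200) [221, 193, 188, 184, 176, 180, 215, 201, 218, 213, 234, 239, 214]
0.63 (325, 197) [336, 323, 314, 291, 294, 295, 283, 296, 297, 300, 301, 310, 329]
0.64 (325, 194) [336, 322, 301, 308, 285, 284, 280, 290, 291, 296, 288, 304, 318]
0.65 (324, 191) [344, 329, 323, 314, 283, 280, 284, 283, 285, 283, 303, 282, 298]
0.66 (324, 188) [342, 326, 316, 302, 295, 291, 286, 290, 291, 294, 284, 309, 304]
0.67 (324, 185) [344, 320, 310, 300, 292, 287, 295, 292, 295, 300, 288, 312, 312]
0.68 (324, 182) [332, 318, 325, 289, 303, 293, 284, 299, 306, 301, 300, 306, 312]
```

servo_tool(
  increments=[
    [[2.4,-0.3,0,-0.1,0],[2.4,-0.7,0,-0.2,0],[2.4,-0.9,0,-0.3,0],[2.4,-0.9,0,-0.5,0],[2.4,-0.9,0,-0.8,0]],
  ],
  newtons=35,
)

```text
t: 16.25
tool_pos: [0.3485, -0.0405, 0.1859]
tool_rot: [-3.139, -0.115, 0.0]
contact_force: [-0.1, 0.5, -0.7]
opening: 0.0265
grip_force: 40.3
```

servo_tool(
  increments=[
    [[2.4,0,0,-0.5,0],[2.4,0,0,-1.5,0],[2.4,0,0,-3,0],[2.4,0,0,-4.5,0],[2.4,0,0,-6,0]],
  ],
)

```text
t: 16.75
tool_pos: [0.3488, -0.0407, 0.2479]
tool_rot: [3.139, 0.115, 0.002]
contact_force: [-0.1, 0.1, -0.6]
opening: 0.0267
grip_force: 40.3
```

servo_tool(
  increments=[
    [[2.4,0,0,-1.5,0],[2.4,0,0,-3,0],[2.4,0,0,-4.5,0],[2.4,0,0,-5.5,0],[2.4,0,0,-6,0]],
  ],
)

```text
t: 17.25
tool_pos: [0.3488, -0.0407, 0.3073]
tool_rot: [3.139, 0.115, 0.002]
contact_force: [0.1, 0.5, -2.0]
opening: 0.0266
grip_force: 40.3
```

servo_tool(
  increments=[
    [[2.4,0,0,0,0],[2.4,0,0,0,0],[2.4,0,0,0,0],[2.4,0,0,0,0],[2.4,0,0,0,0]],
  ],
)

```text
t: 17.75
tool_pos: [0.3484, -0.0405, 0.3053]
tool_rot: [-3.139, -0.115, 0.001]
contact_force: [0.5, -0.4, -0.8]
opening: 0.027
grip_force: 40.3
```

```bash
python3 - <<'E'
from h import *
import pickle
to([.348,-.04,.3],-85.8); print(np.abs(ctrl.get_obs()["dq"]).max())
d=grab("top"); s=grab("side")
# far end by strip ends in both views, for tilt slopes
for sl in (0.1,.165,.22):
  p=np.array([.348+.258*np.cos(sl),-.04+.258*.073, ctrl.get_obs()["tool_pos"][2]-.015-.258*sl]); print(sl,p,proj(d,p),proj(s,p))
b=pickle.load(open("top0.pkl","rb"))["img"].astype(int)
for n,x in (("top",d),("side",s)):
  b=pickle.load(open(n+"0.pkl","rb"))["img"].astype(int); df=(abs(x["img"].astype(int)-b).max(2)>45).astype(np.uint8)
  im=x["img"].astype(int); wood=((im.sum(2)<200)&(im.sum(2)>110)&(im[:,:,0]-im[:,:,2]>18)&(df>0)).astype(np.uint8)
  k,l,st,c=cv2.connectedComponentsWithStats(cv2.morphologyEx(wood,cv2.MORPH_CLOSE,np.ones((3,3))))
  for i in range(1,k):
    if st[i,4]>60: 
      v,u=np.nonzero(l==i); print(n,st[i],"topmost",u[v.argmin()],v.min(),"right",u.max(),v[u.argmax()])
# brush still on the rest
c=cv2.inRange(cv2.cvtColor(s["img"],cv2.COLOR_RGB2HSV),(100,90,30),(125,255,255)); v,u=np.nonzero(c[220:330,300:420]); print("brush",len(u),u.min()+300,u.max()+300,v.min()+220,v.max()+220)
print([proj(s,[.462+t*.974,-.317+t*.225,.057]).round() for t in (-.125,.055)])
E
```

```text
t 17.75 pos [ 0.3484 -0.0405  0.3053] yang -85.8 q6 1.17 tilt [-0.001  0.    -1.   ] | shift cm [-0.03 -0.05  0.53] turn -0.009808080080432546 F [ 0.5 -0.4 -0.8] open 0.027 grip 40.305529832839966
0.003299134835544501
0.1 [ 0.60471107 -0.021166    0.26478758] [325.26163455 199.63684217] [329.72343988 150.38532806]
0.165 [ 0.60249594 -0.021166    0.24801758] [325.3358857 201.021243 ] [329.05450271 155.32577569]
0.22 [ 0.59978154 -0.021166    0.23382758] [325.40578293 202.44037706] [328.27960852 159.53724003]
top [401 211   9  11  70] topmost 407 211 right 409 216
top [328 228  10  31 103] topmost 333 228 right 337 256
top [329 261  11  21 141] topmost 330 261 right 339 281
top [ 290  280   81   95 2842] topmost 318 280 right 370 299
top [239 370  42  30 894] topmost 250 370 right 280 381
top [284 388  13  12  71] topmost 293 388 right 296 398
side [  67   30  120   61 2187] topmost 69 30 right 186 72
side [231  50  21  12  78] topmost 245 50 right 251 50
side [  0  53  71  28 749] topmost 26 53 right 70 70
side [182  67  42  17 165] topmost 198 67 right 223 71
side [ 22  77  49  16 298] topmost 54 77 right 70 80
side [  0 145  45  18 373] topmost 32 145 right 44 151
side [116 157  32  20 330] topmost 128 157 right 147 161
side [269 161  23  10  85] topmost 287 161 right 291 165
side [111 180  34  13 186] topmost 125 180 right 144 187
brush 236 321 363 265 303
[array([322., 300.]), array([363., 264.])]
```

```bash
python3 - <<'E'
from h import *
s=grab("side"); im=s["img"].astype(int)
for u in (300,308,316,322,326,330,334,340):
  c=im[130:200,u]; k=np.nonzero(c.sum(1)<210)[0]+130; print(u,k.tolist())
for n in ("tape",): 
  t=grab("top")["img"]; b=__import__("pickle").load(open("top0.pkl","rb"))["img"]
  for im_ in (b,t):
    m=cv2.inRange(cv2.cvtColor(im_,cv2.COLOR_RGB2HSV),(20,150,100),(35,255,255)); m[:140]=0;m[185:]=0; v,u=np.nonzero(m); print(n,u.mean(),v.mean())
E
```

```text
300 [159, 160, 161, 162, 163, 164, 165, 166, 184, 185, 186, 187, 188, 192]
308 [157, 158, 159, 160, 161, 162, 163, 164, 180, 181, 182, 183, 184, 188]
316 [130, 131, 132, 133, 155, 156, 157, 158, 159, 160, 161, 173, 174, 175, 176, 177, 178, 180, 181, 185, 186, 187, 188]
322 [130, 131, 132, 133, 134, 135, 136, 137, 154, 155, 156, 157, 158, 159, 160, 176, 177, 178, 179, 184, 185, 186, 187, 188, 190, 191]
326 [130, 131, 132, 133, 134, 135, 136, 137, 138, 139, 140, 153, 154, 155, 156, 157, 158, 159, 179, 180, 181, 183, 184, 185, 186, 187, 188, 189, 190, 191, 192, 193, 194]
330 [130, 131, 132, 133, 134, 135, 136, 137, 138, 139, 140, 141, 142, 156, 157, 158, 181, 182, 183, 184, 185, 186, 187, 188, 189, 190, 191, 192, 193, 194, 195, 196, 197]
334 [130, 131, 132, 133, 134, 135, 136, 137, 138, 139, 140, 141, 142, 143, 144, 145, 184, 185, 186, 188, 189, 190, 191, 192, 193, 194, 195, 196, 197, 198, 199]
340 [130, 131, 132, 133, 134, 135, 136, 137, 138, 139, 140, 141, 142, 143, 144, 145, 188, 189, 190, 191, 192, 193, 194, 195, 196]
tape 313.30833333333334 161.3625
tape 314.22594142259413 161.15481171548117
```

```bash
python3 -c "
from station import ctrl
print(ctrl.finish_job())"
```

```text
the job is handed in; nothing more can be done
None
```

The job is handed in: the brush lies in the rest's middle pair of notches, and the arm holds the straightedge still, clear of the unit, with its lowest (far) end at about z = 0.25 m against the unit's 0.142 m top.

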